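Uncap and draw out the camera tube of a microscope head

TASK

The microscope head on the rubber pad has a steel draw tube in its upright camera port, with a blue dust cap hung over the tube's top: lift the cap up and off, and set it down in the white tray without dropping it. Then grip the draw tube by its black top and draw it straight up out of its snug bore until the whole green band shows above the grey collar but nothing of the red band below it, and finish while still holding it steady there, so that a colleague can tighten the clamp screw. Do not pull the tube right out, do not lift, tip or drag the head, and leave the objective, bottle and screwdriver alone.

Things in the scene. Friction and masses are not known exactly. Their poses are not given: they have to be found in the camera images.
- cap_mid (a point): Blue dust cap, an upside-down cup 42 mm in outer diameter, 40 mm tall (3 mm wall, 36 mm deep inside, about 35 g), hanging loosely on top of the draw tube, closed end up, its rim 6 mm above the collar. This point is its centre, half-way up; z points to the closed end. The tube fills its depth: it must rise over 40 mm to come clear.
- tube_grip (a point): Loose steel draw tube, about 160 g, sliding in the bore, falls back if released; z up its axis. Its top is a black ribbed grip, 28 mm in diameter, 36 mm tall; this point is the grip's centre, 24 mm above point collar when the tube is fully down, as at the start (hidden under the cap). Below the grip: plain steel, 24 mm in diameter, 76 mm long, with two coloured bands.
- green_band (a point): Centre of the green band on the draw tube, 10 mm tall, 41 mm below tube_grip. Hidden in the bore at the start (17 mm below the collar's top); wholly out once the tube has risen 22 mm.
- red_band (a point): Centre of the red band on the draw tube, 8 mm tall, 66 mm below tube_grip (its upper edge 62 mm below). It begins to show when the tube has risen 38 mm, so a rise of 30 mm is right. The tube's foot is 28 mm below this point.
- collar (a point): Centre of the bore's mouth, level with the top of the grey collar (camera port) of the microscope head, 110 mm above the head's foot; the collar is 43 mm in outer diameter, the bore 25 mm wide and 70 mm deep, straight down. z points up along the bore.
- tray_in (a point): Shallow white plastic tray, fixed, 170 x 160 mm outside, 22 mm tall, 4 mm walls and floor. This point is the centre of its inner floor; x along the 170 mm side, z up.
- head: Microscope head (white body 105 x 90 mm, 0.95 kg) standing loose on its round foot, 92 mm across, on a 4 mm black rubber pad. Origin: centre of the foot's underside, straight below the bore; z up. Two black eyepieces point along +x and up, to 125 mm from the bore's axis and 100 mm above the foot; a clamp screw sticks out 40 mm from the axis along +y, 18 mm below the collar's top.
- objective_mid (a point): Spare microscope objective, silver with a yellow ring, tapering upwards, 26 mm in diameter and 42 mm tall, standing loose; a bystander. This point is its centre, half-way up.
- bottle_mid (a point): Amber glass bottle, 54 mm in diameter and 110 mm tall, standing loose; a bystander. This point is its centre, half-way up.
- driver_grip (a point): Screwdriver, 170 mm long, lying loose; a bystander. This point is in the middle of its handle; x points to its tip.

How it is judged:
By the outcome, as a careful person would: the job done as asked, in the order asked, and still so for the second after the job is handed in, while the arm keeps its last pose, push and grip.
It also fails if it takes over 54 s, if anything falls off the work surface, if the arm or the gripper's body presses on something with over 40 N, if the wrist force passes 120 N, or if a joint passes its speed limit or range.

ROBOT

A 6-joint arm with a two-finger parallel gripper is mounted at the origin on the work surface. World frame = base frame: x ahead of the robot, y to its left, z up, the work surface at z = 0. Lengths are in m, angles in rad, forces in N, time in s.
With the tool pointing down it reaches from about 0.35 to 0.925 m from the base axis. Payload 6.4 kg.
Tool frame: the origin (TCP) lies at the centre of the arm's flange, where the gripper is bolted on; the fingertips stand 199 mm ahead of it and the grasp point (between the pads) lies grip_depth ahead of it (grip_depth is the distance from the TCP to the grasp point, in m); z points along the fingers, y is the direction in which the jaws open and shut (so a half turn about z gives the same grasp; the last joint's range is limited). The gripper opens to 94 mm and grips with 3 to 60 N. Pads are 16 mm wide; open, the fingers measure 119 mm over their backs; the gripper's body (75 mm by 177 mm) begins 78 mm behind the grasp point.
Start: joints at [1.157, 0.245, 1.558, -0, 1.339, -0.174], TCP at [0.154, 0.631, 0.405] pointing down, gripper open.
Joint ranges: [-3.13, 3.13], [-1.02, 2.26], [0.13, 2.54], [-0.95, 4.09], [0.21, 2.88], [-2.74, 2.74]. Speed limits (rad/s): [2.57, 2.57, 3.14, 3.14, 3.14, 3.14].

INTERFACE

Orientations are given as a unit quaternion [w, x, y, z].
In Python, from cell import get_state, read_camera, calibration, job_done, boxes_of, masks_of, spot_point, grip_depth gives the robot as it stands.
- The arm moves only by the tool apply_moves, never from a script. Its argument "increments" is a list of rows, each an object of numbers: "tx", "ty", "tz": the shift along the tool's x, y, z in cm; "ax", "ay", "az": the turn, a rotation vector about the tool's x, y, z in rad; "jaw": the opening in per cent of the stroke, from 0 (shut) to 100 (fully open). A call has 1 to 20 rows; each row shifts and turns the commanded pose from where the row before left it, along the tool's axes as they then stand; what a row does not reach is not made up. A row lasts 1/12 s, in which the tool goes at most 41.7 mm and 7.16 degrees, less where a joint would pass 70% of its speed; a pose out of reach is approached as far as the arm can. A call is refused whole if a number of a shift passes 4.17 or a number of a turn 0.125, either way. A call with a gripper value outside its range is refused whole. The fingers move at their own pace and stop on an object; "newtons" is the grip in N (left out, the last holds). Time passes only in rows, so rows that do not move let the fingers close. It gives the time, the measured TCP pose, the force and the opening at its end, in the units of the state.
- get_state(): the state, without advancing time (a new reading comes with each control period).
- read_camera(name): name is "scene" or "side" or "wrist"; returns the picture (420x560x3 uint8, red, green, blue); there is no depth.
- calibration(name): a dict with "camera_matrix" (3x3 intrinsics, pixels), "k1" (the pictures are not rectified: a ray, as slopes to the right and down, at radius r is drawn at 1 + k1 r^2 times it, then the intrinsics apply), "position" and "rotation" of the camera in the world; the wrist camera has in their place "T_tool_cam" (4x4, takes a point from camera to tool coordinates, whose origin is the TCP and whose axes are the flange's). Camera axes: x right, y up, looking along -z (the intrinsics and any distortion apply to the point x, -y, -z); pixel columns grow to the right and rows downward; lengths in m; the calibration is good to about 2 mm. A picture is of the moment at which its call begins: read the wrist's pose just before it. calibration takes no time and is no camera call.
- job_done(): hands the job in, once; it reports no verdict.
Trained networks look in the newest picture that a camera, given by its name, has taken for a name from the list of things; names that differ only in an ending like _2 or _b are one class to them, and where a whole thing is asked for, a point or a joint stands for the part that bears it (a point fixed in the world has none). Each returns a list of dicts, best first, with "score" (0 to 1); they miss things now and then, are a little off and sometimes report something else, mostly with a low value. They report only what shows in the picture. A call takes as long as a camera call.
- boxes_of(name, camera): "location" ([x, y, z] in m, in world coordinates, good to about 4 mm: the middle of the surface that is visible of it).
- masks_of(name, camera): "region" (420x560 bool, what is visible of it).
- spot_point(name, camera): "location" ([x, y, z] in m, in world coordinates, good to about 4 mm: a listed point, or the origin of a listed thing).
The state is a dict: "t": time; "q": joint angles; "joint_velocities": joint speeds; "joint_torque": joint torques, N m; "tool_pos": TCP position; "orientation": TCP orientation; "force": force on the tool from outside, world axes, zero at the start; "wrist_torque": the same for the moment, N m; "finger_gap": opening from 0.0 (shut) to 1.0 (fully open).
Only numpy, scipy, OpenCV 4.12 (cv2) and the standard library are available. Lean on these libraries where they do the work, as an engineer would, in place of code of your own. Each camera call takes 0.05 s, during which the arm holds its last target. There are 200 camera calls.

## Working session

There is one attempt and no reset: what is moved stays moved. The work goes in short steps, Python scripts to look and compute and a tool call to move; the robot and the scene stay as the last step left them, time stands still between calls to the robot, and variables do not carry over. Pictures are saved under pics/ and viewed, about 8 in all and at most 12, crops included, and the job is handed in when it is done.

Besides the shell and the picture viewer there is one more tool, called after "Call:" as name([rows], argument=value, ...), one row to a line, values as JSON. apply_moves: Moves the arm, as the interface text tells. Its arguments: {"type":"object","properties":{"increments":{"type":"array","items":{"type":"object","properties":{"tx":{"type":"number"},"ty":{"type":"number"},"tz":{"type":"number"},"ax":{"type":"number"},"ay":{"type":"number"},"az":{"type":"number"},"jaw":{"type":"number"}}}},"newtons":{"type":"number"}},"required":["increments"]}

```bash
mkdir -p pics; ls; cat > h.py <<'E'
import numpy as np, cv2
from cell import *
from scipy.spatial.transform import Rotation as R
def save(cam,name,crop=None,scale=1):
    im=read_camera(cam)
    if crop: r0,r1,c0,c1=crop; im=im[r0:r1,c0:c1]
    if scale!=1: im=cv2.resize(im,None,fx=scale,fy=scale)
    cv2.imwrite('pics/'+name,im[:,:,::-1]); return im
def rot(q): return R.from_quat([q[1],q[2],q[3],q[0]])
E
python3 - <<'E'
from h import *
np.set_printoptions(precision=4,suppress=True)
a=save('scene','a.png');b=save('side','b.png')
cv2.imwrite('pics/ab.png',np.vstack([a,b])[:,:,::-1][::1,::1]) 
s=get_state();print(s); print(grip_depth)
for cam in('scene','side'):
    print(cam,calibration(cam)['position'])
    for n in('cap_mid','collar','tray_in','head','objective_mid','bottle_mid','driver_grip'):
        print(n,[(np.round(d['location'],4),round(d['score'],2)) for d in spot_point(n,cam)[:2]])
E
```

```text
pics
{'t': 0.1, 'q': array([ 1.1569,  0.2457,  1.5589, -0.    ,  1.3387, -0.1741]), 'joint_velocities': array([ 0.0002, -0.0023, -0.0025, -0.0003,  0.0008,  0.0013]), 'joint_torque': array([ -0.0004, -41.6915, -31.5524,   0.0686,   0.031 ,  -0.    ]), 'tool_pos': array([0.1543, 0.6312, 0.4037]), 'orientation': array([-0.0002,  0.1196,  0.9928, -0.0008]), 'force': array([ 0.0871,  0.1079, -0.3025]), 'wrist_torque': array([ 0.0205, -0.0009, -0.0292]), 'finger_gap': 1.002136241992159}
0.1804
scene [1.1222 0.5278 0.593 ]
cap_mid [(array([ 0.4924, -0.192 ,  0.1376]), 0.88)]
collar [(array([ 0.4913, -0.1917,  0.1129]), 0.79)]
tray_in [(array([0.5216, 0.1924, 0.004 ]), 0.98)]
head [(array([ 0.4866, -0.198 ,  0.0018]), 0.91)]
objective_mid [(array([ 0.508 , -0.0025,  0.0214]), 0.64)]
bottle_mid [(array([0.7576, 0.2664, 0.0549]), 0.64)]
driver_grip [(array([ 0.7782, -0.1322,  0.0095]), 0.61)]
side [ 0.2841 -0.5789  0.6404]
cap_mid [(array([ 0.49  , -0.1964,  0.1384]), 0.91)]
collar [(array([ 0.4913, -0.1963,  0.1119]), 0.87)]
tray_in [(array([0.5223, 0.1868, 0.0048]), 0.68)]
head [(array([ 0.4968, -0.1937,  0.0036]), 0.58)]
objective_mid [(array([0.5106, 0.0001, 0.0173]), 0.6)]
bottle_mid [(array([0.5083, 0.0002, 0.022 ]), 0.37)]
driver_grip []
```

```bash
python3 - <<'E'
import cv2,numpy as np
cv2.imwrite('pics/ab2.png',cv2.resize(np.hstack([cv2.imread('pics/a.png'),cv2.imread('pics/b.png')]),(800,300),interpolation=cv2.INTER_AREA))
E
```

```text
(no output)
```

View pics/a.png

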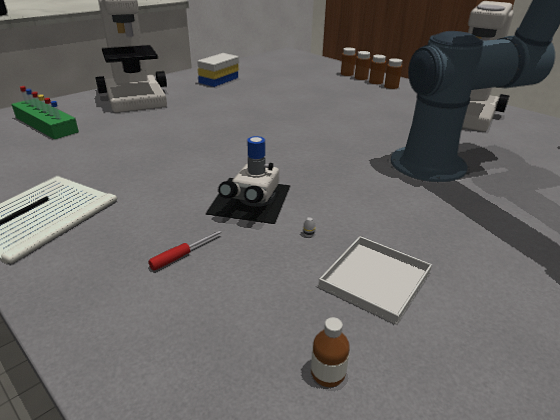

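View pics/b.png

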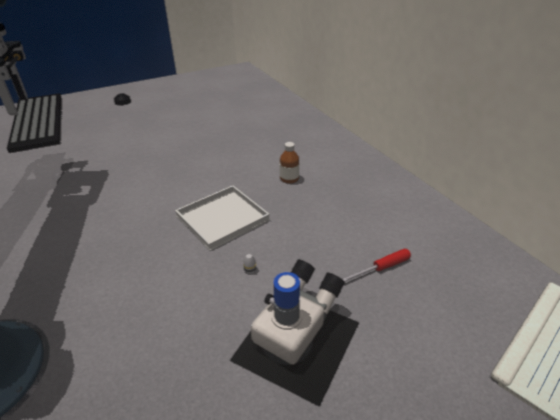

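The scene picture shows the blue cap at about (257,147) on the head and the tray at about (376,277). The objective is at (309,227), the screwdriver at (185,250) and the bottle at (331,355). The side picture agrees with this, with the cap at (287,290). The networks' heights also fit: collar 0.114 m, cap centre 0.140 m. I'll move over the cap now.

Call:
apply_moves([
  {"tx": -2.2, "ty": -3.0, "tz": -0.2, "jaw": 100},
  {"tx": -2.2, "ty": -3.0, "tz": -0.2},
  {"tx": -2.2, "ty": -3.0, "tz": -0.2},
  {"tx": -2.2, "ty": -3.0, "tz": -0.2},
  {"tx": -2.2, "ty": -3.0, "tz": -0.2},
  {"tx": -2.2, "ty": -3.0, "tz": -0.2},
  {"tx": -2.2, "ty": -3.0, "tz": -0.2},
  {"tx": -2.2, "ty": -3.0, "tz": -0.2},
  {"tx": -2.2, "ty": -3.0, "tz": -0.2},
  {"tx": -2.2, "ty": -3.0, "tz": -0.2},
  {"tx": -2.2, "ty": -3.0, "tz": -0.2},
  {"tx": -2.2, "ty": -3.0, "tz": -0.2},
  {"tx": -2.2, "ty": -3.0, "tz": -0.2},
  {"tx": -2.2, "ty": -3.0, "tz": -0.2},
  {"tx": -2.2, "ty": -3.0, "tz": -0.2},
  {"tx": -2.2, "ty": -3.0, "tz": -0.2},
  {"tx": -2.2, "ty": -3.0, "tz": -0.2},
  {"tx": -2.2, "ty": -3.0, "tz": -0.2},
  {"tx": -2.2, "ty": -3.0, "tz": -0.2},
  {"tx": -2.2, "ty": -3.0, "tz": -0.2},
])

```text
invalid input
```

Call:
apply_moves([
  {"tx": -2.0, "ty": -2.9},
  {"tx": -2.0, "ty": -2.9},
  {"tx": -2.0, "ty": -2.9},
  {"tx": -1.2, "ty": -1.5},
  {},
  {},
  {},
])

```text
invalid input
```

```bash
cat >> h.py <<'E'
def delta(p):
    "tool-axis cm from the grasp point to world p"
    s=get_state();M=rot(s['orientation'])
    return 100*(M.inv().apply(np.array(p)-s['tool_pos'])-[0,0,grip_depth])
def wrist_ray(u,v,z):
    s=get_state();M=rot(s['orientation']);c=calibration('wrist');K=np.array(c['camera_matrix'])
    x,y=cv2.undistortPoints(np.array([[[u,v]]],float),K,np.array([c['k1'],0,0,0.]))[0,0]
    T=np.array(c['T_tool_cam']);d=M.apply(T[:3,:3]@[x,-y,-1]);o=s['tool_pos']+M.apply(T[:3,3])
    return o+d*(z-o[2])/d[2]
E
python3 - <<'E'
from h import *
np.set_printoptions(precision=4,suppress=True)
save('wrist','w1.png');s=get_state();print(s['t'],s['tool_pos'],rot(s['orientation']).as_matrix(),s['force'])
print(calibration('wrist')['T_tool_cam'])
for n in('cap_mid','collar'): print(n,[(np.round(d['location'],4),round(d['score'],2)) for d in spot_point(n,'wrist')[:2]])
m=masks_of('cap_mid','wrist')[0];r=m['region'];ys,xs=np.nonzero(r);print(m['score'],xs.min(),xs.max(),ys.min(),ys.max(),xs.mean(),ys.mean())
print(delta([.491,-.194,.145]))
E
```

```text
0.85 [0.1544 0.6314 0.4047] [[-0.9714  0.2375  0.    ]
 [ 0.2375  0.9714 -0.    ]
 [-0.     -0.     -1.    ]] [-0.175  0.807 -0.403]
[[-0.0017  0.9663  0.2575  0.0753]
 [ 1.      0.0017  0.0006 -0.0003]
 [ 0.0001  0.2575 -0.9663  0.021 ]
 [ 0.      0.      0.      1.    ]]
cap_mid []
collar []Traceback (most recent call last):
  File "<stdin>", line 6, in <module>
IndexError: list index out of range
```

View pics/w1.png

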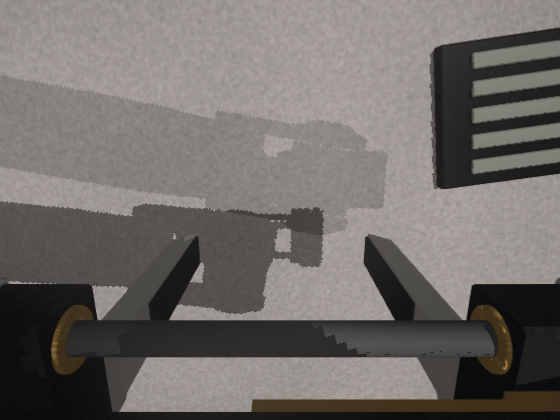

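The moves were refused as invalid, so this picture only shows the start view: fingers, shadow and the rack at upper right. The rows may need every key, so I'll test one full row.

Call:
apply_moves([
  {"tx": -2.2, "ty": -3.0, "tz": -0.2, "ax": 0, "ay": 0, "az": 0, "jaw": 100},
], newtons=10)

```text
t: 1.08
tool_pos: [0.1675, 0.5991, 0.4055]
orientation: [-0.001, 0.118, 0.993, 0.0]
force: [0.2, -0.7, -0.4]
finger_gap: 1.0
```

Call:
apply_moves([
  {"tx": -2.2, "ty": -3.0, "tz": -0.2, "jaw": 100},
  {"tx": -2.2, "ty": -3.0, "tz": -0.2, "jaw": 100},
  {"tx": -2.2, "ty": -3.0, "tz": -0.2, "jaw": 100},
  {"tx": -2.2, "ty": -3.0, "tz": -0.2, "jaw": 100},
  {"tx": -2.2, "ty": -3.0, "tz": -0.2, "jaw": 100},
  {"tx": -2.2, "ty": -3.0, "tz": -0.2, "jaw": 100},
  {"tx": -2.2, "ty": -3.0, "tz": -0.2, "jaw": 100},
  {"tx": -2.2, "ty": -3.0, "tz": -0.2, "jaw": 100},
  {"tx": -2.2, "ty": -3.0, "tz": -0.2, "jaw": 100},
  {"tx": -2.2, "ty": -3.0, "tz": -0.2, "jaw": 100},
  {"tx": -2.2, "ty": -3.0, "tz": -0.2, "jaw": 100},
  {"tx": -2.2, "ty": -3.0, "tz": -0.2, "jaw": 100},
  {"tx": -2.2, "ty": -3.0, "tz": -0.2, "jaw": 100},
  {"tx": -2.2, "ty": -3.0, "tz": -0.2, "jaw": 100},
  {"tx": -2.2, "ty": -3.0, "tz": -0.2, "jaw": 100},
  {"tx": -2.2, "ty": -3.0, "tz": -0.2, "jaw": 100},
  {"tx": -2.2, "ty": -3.0, "tz": -0.2, "jaw": 100},
  {"tx": -2.2, "ty": -3.0, "tz": -0.2, "jaw": 100},
  {"tx": -2.2, "ty": -3.0, "tz": -0.2, "jaw": 100},
], newtons=10)

```text
invalid input
```

Call:
apply_moves([
  {"tx": -2.2, "ty": -3.0, "tz": -0.2, "ax": 0, "ay": 0, "az": 0, "jaw": 100},
  {"tx": -2.2, "ty": -3.0, "tz": -0.2, "ax": 0, "ay": 0, "az": 0, "jaw": 100},
  {"tx": -2.2, "ty": -3.0, "tz": -0.2, "ax": 0, "ay": 0, "az": 0, "jaw": 100},
  {"tx": -2.2, "ty": -3.0, "tz": -0.2, "ax": 0, "ay": 0, "az": 0, "jaw": 100},
  {"tx": -2.2, "ty": -3.0, "tz": -0.2, "ax": 0, "ay": 0, "az": 0, "jaw": 100},
  {"tx": -2.2, "ty": -3.0, "tz": -0.2, "ax": 0, "ay": 0, "az": 0, "jaw": 100},
  {"tx": -2.2, "ty": -3.0, "tz": -0.2, "ax": 0, "ay": 0, "az": 0, "jaw": 100},
  {"tx": -2.2, "ty": -3.0, "tz": -0.2, "ax": 0, "ay": 0, "az": 0, "jaw": 100},
  {"tx": -2.2, "ty": -3.0, "tz": -0.2, "ax": 0, "ay": 0, "az": 0, "jaw": 100},
  {"tx": -2.2, "ty": -3.0, "tz": -0.2, "ax": 0, "ay": 0, "az": 0, "jaw": 100},
  {"tx": -2.2, "ty": -3.0, "tz": -0.2, "ax": 0, "ay": 0, "az": 0, "jaw": 100},
  {"tx": -2.2, "ty": -3.0, "tz": -0.2, "ax": 0, "ay": 0, "az": 0, "jaw": 100},
  {"tx": -2.2, "ty": -3.0, "tz": -0.2, "ax": 0, "ay": 0, "az": 0, "jaw": 100},
  {"tx": -2.2, "ty": -3.0, "tz": -0.2, "ax": 0, "ay": 0, "az": 0, "jaw": 100},
  {"tx": -2.2, "ty": -3.0, "tz": -0.2, "ax": 0, "ay": 0, "az": 0, "jaw": 100},
  {"tx": -2.2, "ty": -3.0, "tz": -0.2, "ax": 0, "ay": 0, "az": 0, "jaw": 100},
  {"tx": -2.2, "ty": -3.0, "tz": -0.2, "ax": 0, "ay": 0, "az": 0, "jaw": 100},
  {"tx": -2.2, "ty": -3.0, "tz": -0.2, "ax": 0, "ay": 0, "az": 0, "jaw": 100},
  {"tx": -2.2, "ty": -3.0, "tz": -0.2, "ax": 0, "ay": 0, "az": 0, "jaw": 100},
])

```text
t: 2.67
tool_pos: [0.4395, -0.0579, 0.445]
orientation: [0.0, 0.12, 0.993, -0.0]
force: [0.3, -0.1, -0.1]
finger_gap: 1.001
```

Call:
apply_moves([
  {"tx": -2.4, "ty": -3.2, "tz": 0, "ax": 0, "ay": 0, "az": 0, "jaw": 100},
  {"tx": -2.4, "ty": -3.2, "tz": 0, "ax": 0, "ay": 0, "az": 0, "jaw": 100},
  {"tx": -2.0, "ty": -3.2, "tz": 0, "ax": 0, "ay": 0, "az": 0, "jaw": 100},
  {"tx": -1.4, "ty": -2.4, "tz": 0, "ax": 0, "ay": 0, "az": 0, "jaw": 100},
  {"tx": 0, "ty": 0, "tz": 0, "ax": 0, "ay": 0, "az": 0, "jaw": 100},
  {"tx": 0, "ty": 0, "tz": 0, "ax": 0, "ay": 0, "az": 0, "jaw": 100},
])

```text
t: 3.17
tool_pos: [0.4905, -0.193, 0.4444]
orientation: [-0.0, 0.121, 0.993, 0.0]
force: [-0.2, 0.3, -0.4]
finger_gap: 0.997
```

```bash
python3 - <<'E'
from h import *
np.set_printoptions(precision=4,suppress=True)
save('wrist','w2.png');s=get_state();print(s['t'],s['tool_pos'],s['force'])
for n in('cap_mid','collar'): print(n,[(np.round(d['location'],4),round(d['score'],2)) for d in spot_point(n,'wrist')[:2]])
for m in masks_of('cap_mid','wrist')[:1]:
    r=m['region'];ys,xs=np.nonzero(r);print(m['score'],xs.min(),xs.max(),ys.min(),ys.max(),xs.mean(),ys.mean())
print(delta([.491,-.194,.145]))
E
```

```text
3.2167 [ 0.4903 -0.192   0.4444] [-0.0846  0.7978  0.4788]
cap_mid [(array([ 0.4937, -0.1932,  0.1408]), 0.72)]
collar []
0.69 257 306 180 235 281.48316120341264 207.57656039515044
[-0.1448 -0.2983 11.9383]
```

View pics/w2.png

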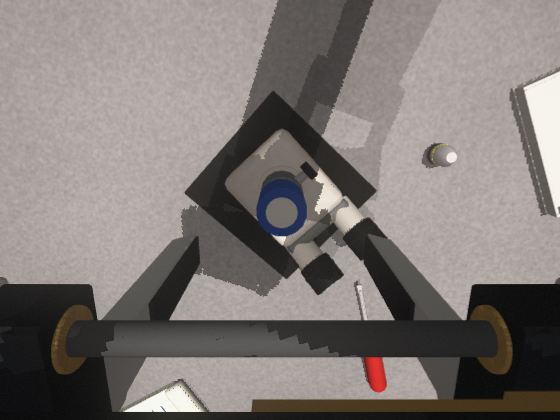

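The wrist picture shows the cap's top disc centred at about (281.5,211). The clamp screw is up and right at (308,170), the eyepieces are lower right, and the objective is clear at (440,155). I'll measure the cap's centre from its top disc.

```bash
python3 - <<'E'
from h import *
np.set_printoptions(precision=4,suppress=True)
im=cv2.imread('pics/w2.png').astype(int);b=(im[:,:,0]>im[:,:,2]+40)
ys,xs=np.nonzero(b);print(xs.min(),xs.max(),ys.min(),ys.max())
for z in(.164,.160): print(wrist_ray(281.5,211,z), wrist_ray(257,211,z), wrist_ray(306,211,z),wrist_ray(281.5,235.5,z))
print(delta([.4915,-.194,.145]))
E
```

```text
161 305 180 411
[ 0.4902 -0.1911  0.164 ] [ 0.4856 -0.2101  0.164 ] [ 0.4949 -0.172   0.164 ] [ 0.5105 -0.196   0.164 ]
[ 0.4914 -0.1913  0.16  ] [ 0.4866 -0.2107  0.16  ] [ 0.4961 -0.172   0.16  ] [ 0.5119 -0.1964  0.16  ]
[-0.1934 -0.2865 11.9383]
```

Cap centre is (0.4915,-0.192), so the gripper is already within about 1 mm. I'll descend 11.9 cm and close gently.

Call:
apply_moves([
  {"tx": -0.1, "ty": 0, "tz": 1.5, "ax": 0, "ay": 0, "az": 0, "jaw": 100},
  {"tx": 0, "ty": 0, "tz": 1.5, "ax": 0, "ay": 0, "az": 0, "jaw": 90},
  {"tx": 0, "ty": 0, "tz": 1.5, "ax": 0, "ay": 0, "az": 0, "jaw": 80},
  {"tx": 0, "ty": 0, "tz": 1.5, "ax": 0, "ay": 0, "az": 0, "jaw": 75},
  {"tx": 0, "ty": 0, "tz": 1.5, "ax": 0, "ay": 0, "az": 0, "jaw": 70},
  {"tx": 0, "ty": 0, "tz": 1.5, "ax": 0, "ay": 0, "az": 0, "jaw": 70},
  {"tx": 0, "ty": 0, "tz": 1.5, "ax": 0, "ay": 0, "az": 0, "jaw": 70},
  {"tx": 0, "ty": 0, "tz": 1.4, "ax": 0, "ay": 0, "az": 0, "jaw": 70},
  {"tx": 0, "ty": 0, "tz": 0, "ax": 0, "ay": 0, "az": 0, "jaw": 70},
  {"tx": 0, "ty": 0, "tz": 0, "ax": 0, "ay": 0, "az": 0, "jaw": 70},
], newtons=10)

```text
t: 4.2
tool_pos: [0.4912, -0.1912, 0.3255]
orientation: [-0.0, 0.119, 0.993, 0.0]
force: [0.7, 0.2, -0.5]
finger_gap: 0.7
```

```bash
python3 - <<'E'
from h import *
s=get_state();print(s['t'],s['tool_pos'],s['force'],s['finger_gap'])
a=save('wrist','w3.png');b=save('side','s3.png',(230,370,200,380))
c=np.vstack([a[:,60:500][150:330],cv2.resize(b,(440,342))]);cv2.imwrite('pics/c3.png',c[:,:,::-1])
E
```

```text
4.2 [ 0.49122728 -0.19121634  0.32549079] [ 0.73329503  0.19987653 -0.4933812 ] 0.7000783783913574
```

View pics/c3.png

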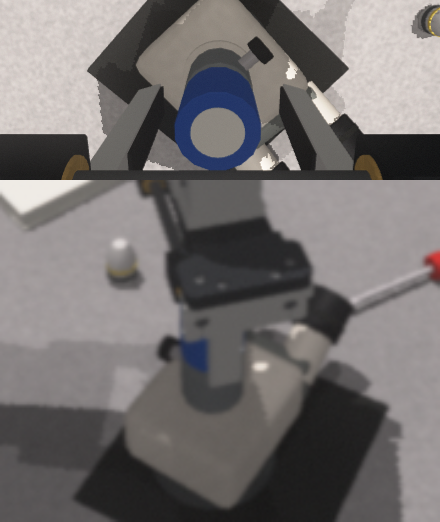

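The cap is between the fingers and centred to within about 1–2 mm (pads at crop x 162 and 282, cap at 218). The fingertips are above the collar. Closing.

Call:
apply_moves([
  {"tx": 0, "ty": 0, "tz": 0, "ax": 0, "ay": 0, "az": 0, "jaw": 60},
  {"tx": 0, "ty": 0, "tz": 0, "ax": 0, "ay": 0, "az": 0, "jaw": 55},
  {"tx": 0, "ty": 0, "tz": 0, "ax": 0, "ay": 0, "az": 0, "jaw": 50},
  {"tx": 0, "ty": 0, "tz": 0, "ax": 0, "ay": 0, "az": 0, "jaw": 46},
  {"tx": 0, "ty": 0, "tz": 0, "ax": 0, "ay": 0, "az": 0, "jaw": 43},
  {"tx": 0, "ty": 0, "tz": 0, "ax": 0, "ay": 0, "az": 0, "jaw": 35},
  {"tx": 0, "ty": 0, "tz": 0, "ax": 0, "ay": 0, "az": 0, "jaw": 35},
  {"tx": 0, "ty": 0, "tz": 0, "ax": 0, "ay": 0, "az": 0, "jaw": 35},
  {"tx": 0, "ty": 0, "tz": 0, "ax": 0, "ay": 0, "az": 0, "jaw": 35},
], newtons=10)

```text
t: 5.05
tool_pos: [0.4915, -0.1923, 0.326]
orientation: [0.0, 0.12, 0.993, -0.0]
force: [-0.3, -0.4, 2.2]
finger_gap: 0.449
```

The gap is 42 mm, which matches the cap. Lifting straight up.

Call:
apply_moves([
  {"tx": 0, "ty": 0, "tz": -0.2, "ax": 0, "ay": 0, "az": 0, "jaw": 35},
  {"tx": 0, "ty": 0, "tz": -0.3, "ax": 0, "ay": 0, "az": 0, "jaw": 35},
  {"tx": 0, "ty": 0, "tz": -0.5, "ax": 0, "ay": 0, "az": 0, "jaw": 35},
  {"tx": 0, "ty": 0, "tz": -0.5, "ax": 0, "ay": 0, "az": 0, "jaw": 35},
  {"tx": 0, "ty": 0, "tz": -0.5, "ax": 0, "ay": 0, "az": 0, "jaw": 35},
  {"tx": 0, "ty": 0, "tz": -0.5, "ax": 0, "ay": 0, "az": 0, "jaw": 35},
  {"tx": 0, "ty": 0, "tz": 0, "ax": 0, "ay": 0, "az": 0, "jaw": 35},
])

```text
t: 5.63
tool_pos: [0.4917, -0.1924, 0.3522]
orientation: [0.001, 0.12, 0.993, -0.001]
force: [0.1, 0.3, -0.7]
finger_gap: 0.452
```

```bash
python3 - <<'E'
from h import *
s=get_state();print(s['t'],s['tool_pos'],s['force'],s['finger_gap'])
save('scene','s4.png',(90,240,190,330),4)
E
```

```text
5.6333 [ 0.49174184 -0.19237629  0.35224255] [ 0.12557455  0.30098695 -0.7499147 ] 0.4520397248507216
```

View pics/s4.png

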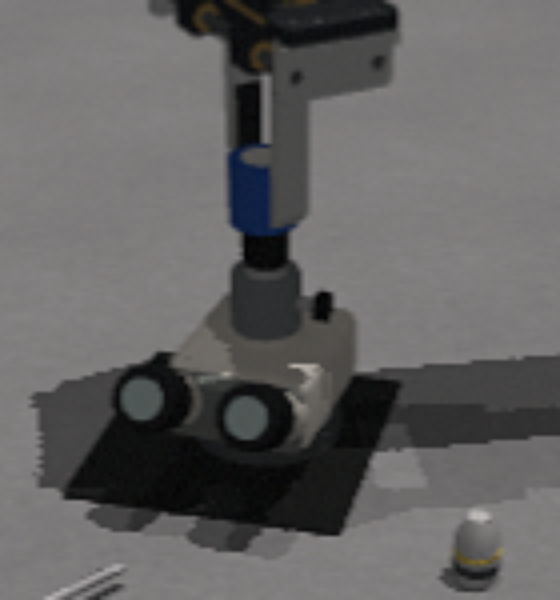

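The cap is rising and the black tube grip stays in the collar; the cap's rim is at about (265,232) in this crop. I'll lift the rest of the way and carry it to the tray.

Call:
apply_moves([
  {"tx": 0, "ty": 0, "tz": -1.2, "ax": 0, "ay": 0, "az": 0, "jaw": 35},
  {"tx": 0, "ty": 0, "tz": -1.5, "ax": 0, "ay": 0, "az": 0, "jaw": 35},
  {"tx": 0, "ty": 0, "tz": -1.5, "ax": 0, "ay": 0, "az": 0, "jaw": 35},
  {"tx": 0, "ty": 0.5, "tz": -0.8, "ax": 0, "ay": 0, "az": 0, "jaw": 35},
  {"tx": 0.3, "ty": 1.5, "tz": 0, "ax": 0, "ay": 0, "az": 0, "jaw": 35},
  {"tx": 0.5, "ty": 3.0, "tz": 0, "ax": 0, "ay": 0, "az": 0, "jaw": 35},
  {"tx": 0.5, "ty": 3.0, "tz": 0, "ax": 0, "ay": 0, "az": 0, "jaw": 35},
  {"tx": 0.5, "ty": 3.5, "tz": 0, "ax": 0, "ay": 0, "az": 0, "jaw": 35},
  {"tx": 0.5, "ty": 3.5, "tz": 0, "ax": 0, "ay": 0, "az": 0, "jaw": 35},
  {"tx": 0.5, "ty": 3.5, "tz": 0, "ax": 0, "ay": 0, "az": 0, "jaw": 35},
  {"tx": 0.5, "ty": 3.5, "tz": 0, "ax": 0, "ay": 0, "az": 0, "jaw": 35},
  {"tx": 0.5, "ty": 3.5, "tz": 0, "ax": 0, "ay": 0, "az": 0, "jaw": 35},
  {"tx": 0.5, "ty": 3.5, "tz": 0, "ax": 0, "ay": 0, "az": 0, "jaw": 35},
  {"tx": 0.5, "ty": 3.0, "tz": 0, "ax": 0, "ay": 0, "az": 0, "jaw": 35},
  {"tx": 0.5, "ty": 2.5, "tz": 0, "ax": 0, "ay": 0, "az": 0, "jaw": 35},
  {"tx": 0.5, "ty": 2.0, "tz": 0, "ax": 0, "ay": 0, "az": 0, "jaw": 35},
  {"tx": 0.4, "ty": 1.3, "tz": 0, "ax": 0, "ay": 0, "az": 0, "jaw": 35},
  {"tx": 0, "ty": 0, "tz": 0, "ax": 0, "ay": 0, "az": 0, "jaw": 35},
  {"tx": 0, "ty": 0, "tz": 0, "ax": 0, "ay": 0, "az": 0, "jaw": 35},
])

```text
t: 7.27
tool_pos: [0.5207, 0.1902, 0.4007]
orientation: [-0.0, 0.119, 0.993, -0.0]
force: [-0.1, -0.3, 0.5]
finger_gap: 0.449
```

```bash
python3 - <<'E'
from h import *
np.set_printoptions(precision=4,suppress=True)
s=get_state();print(s['t'],s['tool_pos'],s['force'],s['finger_gap'])
save('wrist','w5.png')
print([(np.round(d['location'],4),round(d['score'],2)) for d in spot_point('tray_in','wrist')[:2]])
read_camera('scene')
for n in ('cap_mid','tray_in','tube_grip','collar'):print(n,[(np.round(d['location'],4),round(d['score'],2)) for d in spot_point(n,'scene')[:2]])
E
```

```text
7.2667 [0.5207 0.1902 0.4007] [-0.0664 -0.274   0.548 ] 0.449326181660176
[(array([0.5243, 0.194 , 0.0037]), 0.64)]
cap_mid [(array([0.5201, 0.1906, 0.2113]), 0.7)]
tray_in [(array([ 0.5233,  0.1916, -0.0003]), 0.67)]
tube_grip [(array([ 0.4925, -0.1971,  0.1383]), 0.59)]
collar [(array([ 0.4921, -0.1926,  0.1127]), 0.66)]
```

View pics/w5.png

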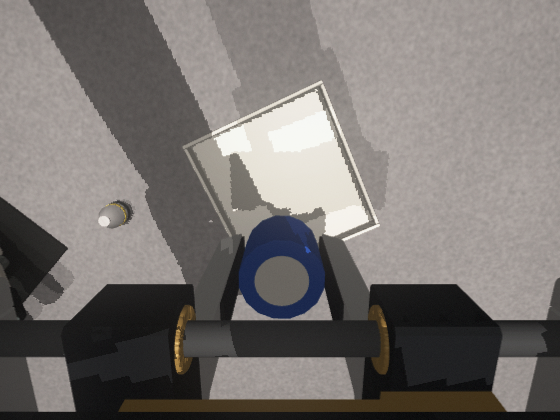

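The cap is held level above the tray, whose inner walls run roughly (185,148), (322,85), (377,225). I'll descend 18 cm, then feel for the floor.

Call:
apply_moves([
  {"tx": 0, "ty": 0, "tz": 1.0, "ax": 0, "ay": 0, "az": 0, "jaw": 35},
  {"tx": 0, "ty": 0, "tz": 2.0, "ax": 0, "ay": 0, "az": 0, "jaw": 35},
  {"tx": 0, "ty": 0, "tz": 2.5, "ax": 0, "ay": 0, "az": 0, "jaw": 35},
  {"tx": 0, "ty": 0, "tz": 2.5, "ax": 0, "ay": 0, "az": 0, "jaw": 35},
  {"tx": 0, "ty": 0, "tz": 2.5, "ax": 0, "ay": 0, "az": 0, "jaw": 35},
  {"tx": 0, "ty": 0, "tz": 2.5, "ax": 0, "ay": 0, "az": 0, "jaw": 35},
  {"tx": 0, "ty": 0, "tz": 2.0, "ax": 0, "ay": 0, "az": 0, "jaw": 35},
  {"tx": 0, "ty": 0, "tz": 1.5, "ax": 0, "ay": 0, "az": 0, "jaw": 35},
  {"tx": 0, "ty": 0, "tz": 1.0, "ax": 0, "ay": 0, "az": 0, "jaw": 35},
  {"tx": 0, "ty": 0, "tz": 0.5, "ax": 0, "ay": 0, "az": 0, "jaw": 35},
  {"tx": 0, "ty": 0, "tz": 0, "ax": 0, "ay": 0, "az": 0, "jaw": 35},
  {"tx": 0, "ty": 0, "tz": 0, "ax": 0, "ay": 0, "az": 0, "jaw": 35},
])

```text
t: 8.62
tool_pos: [0.5213, 0.1897, 0.2211]
orientation: [0.0, 0.12, 0.993, 0.0]
force: [-0.1, -0.1, -0.3]
finger_gap: 0.446
```

Call:
apply_moves([
  {"tx": 0, "ty": 0, "tz": 0.2, "ax": 0, "ay": 0, "az": 0, "jaw": 35},
  {"tx": 0, "ty": 0, "tz": 0.2, "ax": 0, "ay": 0, "az": 0, "jaw": 35},
  {"tx": 0, "ty": 0, "tz": 0.2, "ax": 0, "ay": 0, "az": 0, "jaw": 35},
  {"tx": 0, "ty": 0, "tz": 0, "ax": 0, "ay": 0, "az": 0, "jaw": 35},
])

```text
t: 8.95
tool_pos: [0.5209, 0.1897, 0.2146]
orientation: [0.0, 0.12, 0.993, -0.0]
force: [0.1, 0.1, -0.9]
finger_gap: 0.451
```

Call:
apply_moves([
  {"tx": 0, "ty": 0, "tz": 0.15, "ax": 0, "ay": 0, "az": 0, "jaw": 35},
  {"tx": 0, "ty": 0, "tz": 0.1, "ax": 0, "ay": 0, "az": 0, "jaw": 35},
  {"tx": 0, "ty": 0, "tz": 0, "ax": 0, "ay": 0, "az": 0, "jaw": 35},
])

```text
t: 9.2
tool_pos: [0.5209, 0.1897, 0.212]
orientation: [-0.0, 0.12, 0.993, -0.0]
force: [-0.4, 0.1, -0.0]
finger_gap: 0.444
```

Call:
apply_moves([
  {"tx": 0, "ty": 0, "tz": 0.1, "ax": 0, "ay": 0, "az": 0, "jaw": 35},
  {"tx": 0, "ty": 0, "tz": 0.1, "ax": 0, "ay": 0, "az": 0, "jaw": 35},
  {"tx": 0, "ty": 0, "tz": 0, "ax": 0, "ay": 0, "az": 0, "jaw": 35},
])

```text
t: 9.45
tool_pos: [0.521, 0.1897, 0.2101]
orientation: [-0.0, 0.12, 0.993, -0.0]
force: [-0.4, -0.2, -0.3]
finger_gap: 0.448
```

Call:
apply_moves([
  {"tx": 0, "ty": 0, "tz": 0.1, "ax": 0, "ay": 0, "az": 0, "jaw": 35},
  {"tx": 0, "ty": 0, "tz": 0, "ax": 0, "ay": 0, "az": 0, "jaw": 35},
])

```text
t: 9.62
tool_pos: [0.5212, 0.1898, 0.2099]
orientation: [-0.0, 0.12, 0.993, -0.0]
force: [-3.1, -0.3, 6.8]
finger_gap: 0.447
```

Call:
apply_moves([
  {"tx": 0, "ty": 0, "tz": 0.1, "ax": 0, "ay": 0, "az": 0, "jaw": 35},
  {"tx": 0, "ty": 0, "tz": 0, "ax": 0, "ay": 0, "az": 0, "jaw": 35},
])

```text
t: 9.78
tool_pos: [0.5214, 0.1898, 0.2096]
orientation: [-0.0, 0.119, 0.993, -0.0]
force: [-5.4, -0.0, 9.7]
finger_gap: 0.446
```

Contact came at 0.210, as predicted. I'll back off 1 mm, release and go up.

Call:
apply_moves([
  {"tx": 0, "ty": 0, "tz": -0.1, "ax": 0, "ay": 0, "az": 0, "jaw": 40},
  {"tx": 0, "ty": 0, "tz": 0, "ax": 0, "ay": 0, "az": 0, "jaw": 48},
  {"tx": 0, "ty": 0, "tz": 0, "ax": 0, "ay": 0, "az": 0, "jaw": 54},
  {"tx": 0, "ty": 0, "tz": 0, "ax": 0, "ay": 0, "az": 0, "jaw": 60},
  {"tx": 0, "ty": 0, "tz": 0, "ax": 0, "ay": 0, "az": 0, "jaw": 64},
  {"tx": 0, "ty": 0, "tz": 0, "ax": 0, "ay": 0, "az": 0, "jaw": 64},
  {"tx": 0, "ty": 0, "tz": -0.5, "ax": 0, "ay": 0, "az": 0, "jaw": 64},
  {"tx": 0, "ty": 0, "tz": -1.5, "ax": 0, "ay": 0, "az": 0, "jaw": 64},
  {"tx": 0, "ty": 0, "tz": -2.5, "ax": 0, "ay": 0, "az": 0, "jaw": 64},
  {"tx": 0, "ty": 0, "tz": -3.0, "ax": 0, "ay": 0, "az": 0, "jaw": 64},
  {"tx": 0, "ty": 0, "tz": -3.0, "ax": 0, "ay": 0, "az": 0, "jaw": 64},
  {"tx": 0, "ty": 0, "tz": -3.0, "ax": 0, "ay": 0, "az": 0, "jaw": 64},
  {"tx": 0, "ty": 0, "tz": -3.0, "ax": 0, "ay": 0, "az": 0, "jaw": 64},
  {"tx": 0, "ty": 0, "tz": -2.0, "ax": 0, "ay": 0, "az": 0, "jaw": 64},
  {"tx": 0, "ty": 0, "tz": -1.0, "ax": 0, "ay": 0, "az": 0, "jaw": 64},
])

```text
t: 11.03
tool_pos: [0.5214, 0.1898, 0.4082]
orientation: [0.003, 0.12, 0.993, 0.001]
force: [0.3, -0.1, -0.5]
finger_gap: 0.643
```

Call:
apply_moves([
  {"tx": -0.3, "ty": -1.5, "tz": -0.5, "ax": 0, "ay": 0, "az": 0, "jaw": 64},
  {"tx": -0.5, "ty": -3.0, "tz": -0.5, "ax": 0, "ay": 0, "az": 0, "jaw": 64},
  {"tx": -0.5, "ty": -3.0, "tz": -0.5, "ax": 0, "ay": 0, "az": 0, "jaw": 64},
  {"tx": -0.5, "ty": -3.5, "tz": -0.5, "ax": 0, "ay": 0, "az": 0, "jaw": 64},
  {"tx": -0.5, "ty": -3.5, "tz": 0, "ax": 0, "ay": 0, "az": 0, "jaw": 64},
  {"tx": -0.5, "ty": -3.5, "tz": 0, "ax": 0, "ay": 0, "az": 0, "jaw": 64},
  {"tx": -0.5, "ty": -3.5, "tz": 0, "ax": 0, "ay": 0, "az": 0, "jaw": 64},
  {"tx": -0.5, "ty": -3.5, "tz": 0, "ax": 0, "ay": 0, "az": 0, "jaw": 64},
  {"tx": -0.5, "ty": -3.5, "tz": 0, "ax": 0, "ay": 0, "az": 0, "jaw": 64},
  {"tx": -0.5, "ty": -3.5, "tz": 0, "ax": 0, "ay": 0, "az": 0, "jaw": 64},
  {"tx": -0.5, "ty": -2.5, "tz": 0, "ax": 0, "ay": 0, "az": 0, "jaw": 64},
  {"tx": -0.5, "ty": -2.0, "tz": 0, "ax": 0, "ay": 0, "az": 0, "jaw": 64},
  {"tx": -0.4, "ty": -0.8, "tz": 0, "ax": 0, "ay": 0, "az": 0, "jaw": 64},
  {"tx": 0, "ty": 0, "tz": 0, "ax": 0, "ay": 0, "az": 0, "jaw": 64},
  {"tx": 0, "ty": 0, "tz": 0, "ax": 0, "ay": 0, "az": 0, "jaw": 64},
])

```text
t: 12.28
tool_pos: [0.4927, -0.187, 0.4236]
orientation: [-0.001, 0.12, 0.993, 0.0]
force: [0.5, 0.0, 0.2]
finger_gap: 0.639
```

```bash
python3 - <<'E'
from h import *
np.set_printoptions(precision=4,suppress=True)
s=get_state();print(s['t'],s['tool_pos'],s['force'],s['finger_gap'])
a=save('wrist','w6.png')
print([(np.round(d['location'],4),round(d['score'],2)) for d in spot_point('tube_grip','wrist')[:2]])
for m in masks_of('tube_grip','wrist')[:1]:
    r=m['region'];ys,xs=np.nonzero(r);print(m['score'],xs.min(),xs.max(),ys.min(),ys.max(),xs.mean(),ys.mean())
b=save('scene','s6.png')
for n in('cap_mid','tube_grip'):print(n,[(np.round(d['location'],4),round(d['score'],2)) for d in spot_point(n,'scene')[:2]])
cv2.imwrite('pics/c6.png',np.vstack([cv2.resize(a[100:320,100:460],(720,440))[70:],cv2.resize(b[130:330,190:460],(270,200)).repeat(1,0)if 0 else cv2.resize(b[110:330,170:530],(360,220))[:, :].repeat(2,1)[:230]])[:,:,::-1])
E
```

```text
12.2833 [ 0.4927 -0.187   0.4236] [0.4514 0.0482 0.1944] 0.639341541207044
[]
0.76 254 291 190 235 273.228880866426 212.72202166064983
cap_mid [(array([0.5201, 0.1906, 0.0244]), 0.74)]
tube_grip [(array([ 0.493 , -0.1988,  0.1352]), 0.59)]
```

View pics/c6.png

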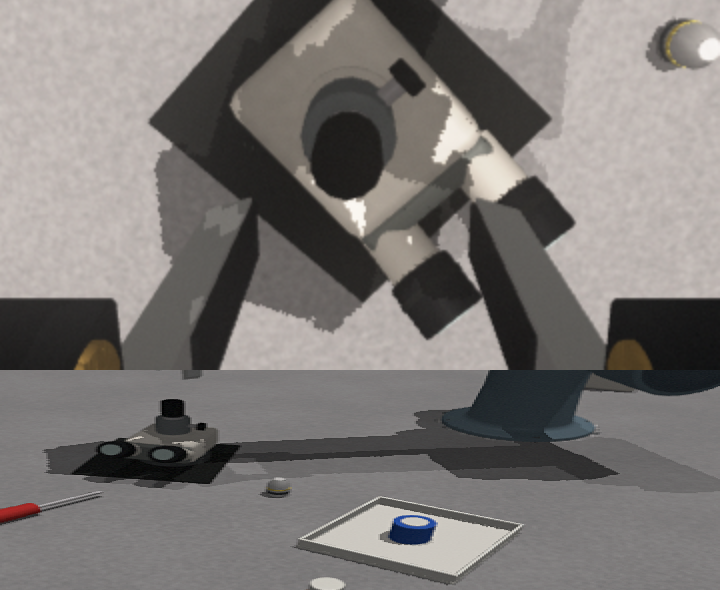

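The cap stands upright in the tray (about (413,528) in the combined picture). The head and tube have not moved. The tube's top disc is at wrist pixel (273.5,214).

```bash
python3 - <<'E'
from h import *
np.set_printoptions(precision=4,suppress=True)
for p in((273.5,214),(254.5,214),(292,214)): print(wrist_ray(*p,.156))
print(delta(wrist_ray(273.5,214,.156)*[1,1,0]+[0,0,.141]),delta([.4915,-.1925,.141]))
E
```

```text
[ 0.49   -0.1923  0.156 ]
[ 0.4866 -0.2064  0.156 ]
[ 0.4934 -0.1786  0.156 ]
[ 0.1262 -0.6406 10.2781] [-0.0237 -0.6225 10.2782]
```

The two estimates agree within 1.5 mm. Descend.

Call:
apply_moves([
  {"tx": 0.05, "ty": -0.35, "tz": 0, "ax": 0, "ay": 0, "az": 0, "jaw": 64},
  {"tx": 0, "ty": -0.28, "tz": 0, "ax": 0, "ay": 0, "az": 0, "jaw": 64},
  {"tx": 0, "ty": 0, "tz": 1.5, "ax": 0, "ay": 0, "az": 0, "jaw": 60},
  {"tx": 0, "ty": 0, "tz": 1.5, "ax": 0, "ay": 0, "az": 0, "jaw": 60},
  {"tx": 0, "ty": 0, "tz": 1.5, "ax": 0, "ay": 0, "az": 0, "jaw": 60},
  {"tx": 0, "ty": 0, "tz": 1.5, "ax": 0, "ay": 0, "az": 0, "jaw": 60},
  {"tx": 0, "ty": 0, "tz": 1.5, "ax": 0, "ay": 0, "az": 0, "jaw": 60},
  {"tx": 0, "ty": 0, "tz": 1.5, "ax": 0, "ay": 0, "az": 0, "jaw": 55},
  {"tx": 0, "ty": 0, "tz": 0.8, "ax": 0, "ay": 0, "az": 0, "jaw": 50},
  {"tx": 0, "ty": 0, "tz": 0.45, "ax": 0, "ay": 0, "az": 0, "jaw": 45},
  {"tx": 0, "ty": 0, "tz": 0, "ax": 0, "ay": 0, "az": 0, "jaw": 40},
  {"tx": 0, "ty": 0, "tz": 0, "ax": 0, "ay": 0, "az": 0, "jaw": 40},
], newtons=3)

```text
t: 13.58
tool_pos: [0.4908, -0.1935, 0.3222]
orientation: [0.0, 0.12, 0.993, -0.0]
force: [0.9, 0.2, -0.5]
finger_gap: 0.401
```

```bash
python3 - <<'E'
from h import *
s=get_state();print(s['t'],s['tool_pos'],s['force'],s['finger_gap'])
save('wrist','w7.png',(150,330,160,400),3)
E
```

```text
13.5833 [ 0.49079556 -0.1935211   0.32219523] [ 0.91078752  0.15181627 -0.53517247] 0.4009309649578882
```

View pics/w7.png

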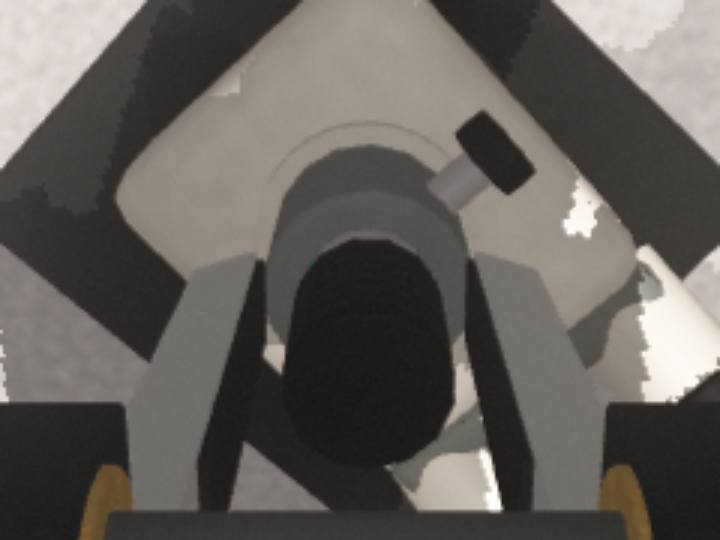

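The tube is centred between the pads: pads at 262 and 470, mean 366; tube at 367. That is within 0.5 mm. Close softly.

Call:
apply_moves([
  {"tx": 0, "ty": 0, "tz": 0, "ax": 0, "ay": 0, "az": 0, "jaw": 36},
  {"tx": 0, "ty": 0, "tz": 0, "ax": 0, "ay": 0, "az": 0, "jaw": 33},
  {"tx": 0, "ty": 0, "tz": 0, "ax": 0, "ay": 0, "az": 0, "jaw": 31},
  {"tx": 0, "ty": 0, "tz": 0, "ax": 0, "ay": 0, "az": 0, "jaw": 30},
  {"tx": 0, "ty": 0, "tz": 0, "ax": 0, "ay": 0, "az": 0, "jaw": 29},
  {"tx": 0, "ty": 0, "tz": 0, "ax": 0, "ay": 0, "az": 0, "jaw": 22},
  {"tx": 0, "ty": 0, "tz": 0, "ax": 0, "ay": 0, "az": 0, "jaw": 22},
  {"tx": 0, "ty": 0, "tz": 0, "ax": 0, "ay": 0, "az": 0, "jaw": 22},
], newtons=3)

```text
t: 14.3
tool_pos: [0.4907, -0.1933, 0.322]
orientation: [0.0, 0.12, 0.993, 0.0]
force: [0.0, 1.2, 2.0]
finger_gap: 0.298
```

Call:
apply_moves([
  {"tx": 0, "ty": 0, "tz": 0, "ax": 0, "ay": 0, "az": 0, "jaw": 20},
  {"tx": 0, "ty": 0, "tz": 0, "ax": 0, "ay": 0, "az": 0, "jaw": 20},
  {"tx": 0, "ty": 0, "tz": 0, "ax": 0, "ay": 0, "az": 0, "jaw": 20},
], newtons=20)

```text
t: 14.55
tool_pos: [0.4908, -0.1933, 0.322]
orientation: [0.0, 0.12, 0.993, 0.0]
force: [0.6, 2.1, 3.6]
finger_gap: 0.295
```

```bash
python3 - <<'E'
from h import *
import time
s=get_state();print(s['t'],s['tool_pos'],s['force'],s['wrist_torque'],s['finger_gap'])
E
```

```text
14.55 [ 0.49076206 -0.1933412   0.32199349] [0.60927043 2.09554026 3.64815081] [ 0.38694137 -0.07860804  0.0185053 ] 0.29455368538906407
```

The side force is about 2 N. I'll ease 0.3 mm toward +y and start the lift gently.

Call:
apply_moves([
  {"tx": 0, "ty": 0.03, "tz": -0.1, "ax": 0, "ay": 0, "az": 0, "jaw": 20},
  {"tx": 0, "ty": 0, "tz": -0.1, "ax": 0, "ay": 0, "az": 0, "jaw": 20},
  {"tx": 0, "ty": 0, "tz": -0.1, "ax": 0, "ay": 0, "az": 0, "jaw": 20},
  {"tx": 0, "ty": 0, "tz": -0.1, "ax": 0, "ay": 0, "az": 0, "jaw": 20},
  {"tx": 0, "ty": 0, "tz": -0.1, "ax": 0, "ay": 0, "az": 0, "jaw": 20},
])

```text
t: 14.97
tool_pos: [0.4906, -0.1931, 0.3264]
orientation: [-0.0, 0.12, 0.993, 0.0]
force: [2.5, -0.1, -3.4]
finger_gap: 0.296
```

Call:
apply_moves([
  {"tx": -0.03, "ty": 0, "tz": -0.15, "ax": 0, "ay": 0, "az": 0, "jaw": 20},
  {"tx": 0, "ty": 0, "tz": -0.15, "ax": 0, "ay": 0, "az": 0, "jaw": 20},
  {"tx": 0, "ty": 0, "tz": -0.15, "ax": 0, "ay": 0, "az": 0, "jaw": 20},
  {"tx": 0, "ty": 0, "tz": -0.15, "ax": 0, "ay": 0, "az": 0, "jaw": 20},
  {"tx": 0, "ty": 0, "tz": -0.15, "ax": 0, "ay": 0, "az": 0, "jaw": 20},
  {"tx": 0, "ty": 0, "tz": -0.15, "ax": 0, "ay": 0, "az": 0, "jaw": 20},
])

```text
t: 15.47
tool_pos: [0.4909, -0.1931, 0.3358]
orientation: [-0.0, 0.12, 0.993, 0.0]
force: [0.8, -0.0, -2.9]
finger_gap: 0.292
```

Forces are low. Continuing to a rise of about 30 mm (TCP z about 0.352).

Call:
apply_moves([
  {"tx": 0, "ty": 0, "tz": -0.2, "ax": 0, "ay": 0, "az": 0, "jaw": 20},
  {"tx": 0, "ty": 0, "tz": -0.2, "ax": 0, "ay": 0, "az": 0, "jaw": 20},
  {"tx": 0, "ty": 0, "tz": -0.2, "ax": 0, "ay": 0, "az": 0, "jaw": 20},
  {"tx": 0, "ty": 0, "tz": -0.2, "ax": 0, "ay": 0, "az": 0, "jaw": 20},
  {"tx": 0, "ty": 0, "tz": -0.2, "ax": 0, "ay": 0, "az": 0, "jaw": 20},
  {"tx": 0, "ty": 0, "tz": -0.2, "ax": 0, "ay": 0, "az": 0, "jaw": 20},
  {"tx": 0, "ty": 0, "tz": -0.2, "ax": 0, "ay": 0, "az": 0, "jaw": 20},
  {"tx": 0, "ty": 0, "tz": -0.2, "ax": 0, "ay": 0, "az": 0, "jaw": 20},
  {"tx": 0, "ty": 0, "tz": 0, "ax": 0, "ay": 0, "az": 0, "jaw": 20},
  {"tx": 0, "ty": 0, "tz": 0, "ax": 0, "ay": 0, "az": 0, "jaw": 20},
])

```text
t: 16.3
tool_pos: [0.491, -0.1931, 0.3518]
orientation: [0.0, 0.12, 0.993, -0.0]
force: [0.2, -0.5, -1.6]
finger_gap: 0.292
```

```bash
python3 - <<'E'
from h import *
np.set_printoptions(precision=4,suppress=True)
s=get_state();print(s['t'],s['tool_pos'],s['force'],s['finger_gap'])
a=save('scene','s8.png')
for n in('green_band','red_band','collar','head','tube_grip','cap_mid'):print(n,[(np.round(d['location'],4),round(d['score'],2)) for d in spot_point(n,'scene')[:1]])
b=save('side','t8.png')
for n in('green_band','red_band','collar','head'):print(n,[(np.round(d['location'],4),round(d['score'],2)) for d in spot_point(n,'side')[:1]])
A=cv2.resize(a[110:220,205:305],None,fx=4,fy=4);B=cv2.resize(b[240:350,235:335],None,fx=4,fy=4)
cv2.imwrite('pics/c8.png',np.hstack([A,B])[:,:,::-1])
E
```

```text
16.3 [ 0.491  -0.1931  0.3518] [ 0.1791 -0.4746 -1.6108] 0.2918597857646477
green_band [(array([0.7547, 0.2678, 0.0542]), 0.62)]
red_band [(array([ 0.4884, -0.1934,  0.1019]), 0.49)]
collar [(array([ 0.49  , -0.1915,  0.1127]), 0.68)]
head [(array([ 0.4932, -0.1974,  0.0045]), 0.89)]
tube_grip [(array([ 0.492 , -0.1991,  0.1684]), 0.68)]
cap_mid [(array([0.52  , 0.1912, 0.0216]), 0.83)]
green_band [(array([ 0.4951, -0.1926,  0.1259]), 0.74)]
red_band []
collar [(array([ 0.4877, -0.1962,  0.1111]), 0.92)]
head [(array([ 0.4941, -0.1954,  0.0058]), 0.9)]
```

View pics/c8.png

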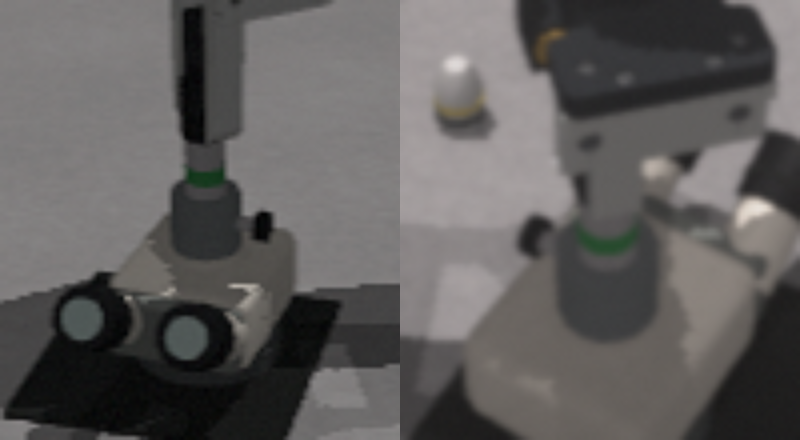

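Both views show the whole green band above the collar with plain steel below it and no red. The rise is 29.8 mm, and the 1.6 N on the wrist is just the tube's weight. Handing in.

```bash
python3 - <<'E'
from h import *
print(job_done())
E
```

```text
the job is handed in; nothing more can be done
None
```

The cap is in the tray and the draw tube is held 29.8 mm up. I handed the job in at about 16.5 s, with the gripper still holding the tube at 20 N.

**Cap:** I lifted it straight off and lowered it into the white tray until it touched the floor, at about 10 N. After release, the scene camera showed it standing upright in the tray.

**Tube:** I gripped it by its black top and drew it straight up. Side forces stayed under about 3 N. In the last scene and side pictures, the whole green band is above the collar with plain steel below it and no red. The upward load had settled to about 1.6 N, which is the tube's own weight.

**Head and bystanders:** The head stayed in place within measuring error. I moved nothing near the objective, bottle or screwdriver, but did not measure them again at the end.

**Checks that disagreed:**
- In the last scene picture the network placed `green_band` on the bottle and gave a low-score `red_band` at a point inside the head. The pictures and the side camera contradict both.
- The first move calls were refused until every row listed all its keys; nothing moved on those calls.

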